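# Feed a tile under the sander guard with a push stick

### The job

Use the loose wooden stick as a push stick to slide the terracotta tile along the bed, under the yellow guard and on until it beds against the red sprung stop plate and presses it in about half of its 8 mm travel. Push gently, do not bottom the plate out, keep the hand off the tile and the guard, and do not disturb the bowl, the green rib or the stamp. Then draw the stick out and lay it flat on the bench clear of the machine, leaving the tile against the stop.

Things in the scene. Friction and masses are not known exactly. Their poses are not given: they have to be found in the camera images.
- sander: Tile facing sander, off and fixed: grey bed 430 x 140 mm, top 18 mm above the bench. Origin on the bench under the middle of the guard's mouth; +x is the feed direction, z up. Bed from x = -200 to +230 mm, y = 0 its middle. The yellow guard covers x = 0 to 130 mm. Past it a stop with a red plate is clamped on the bed: the plate's free face is at x = 140 to 170 mm, not measured, to be felt for.
- guard: Yellow guard bridge with a grey housing, part of the sander; same origin and axes as the sander. Top at most 78 mm above the bench; the mouth at x = 0 is 112 mm wide and 24 mm high above the bed.
- throat (a point): Point on the bed's middle line, on the bed's top, 15 mm before the guard's mouth, where the two aluminium guide rails (8 mm high) become parallel, 84 mm apart; towards the robot's right they flare to about 120 mm apart over 60 mm, so they steer the tile in.
- holddown (a point): Under the guard, 105 mm past its mouth, 8 mm above the bed: underside of a sprung rubber cross bar. The tile lifts it 2 mm and is pressed down by about 4 N; from then on the tile drags with roughly 4 to 9 N.
- plate (a joint): Travel of the red sprung stop plate (64 mm wide, its front from 1.5 to 17.5 mm above the bed) along the feed direction: 0 free, 0.008 m bottomed out. Spring 1.5 N per mm from zero, so half-way is 6 N on top of the drag. After the push the drag may let it spring back a little.
- tile: Terracotta tile 80 x 80 x 10 mm, about 0.14 kg, lying on the infeed bed before the guard. Origin: centre of its underside; z up; at yaw zero to the sander its x axis is along the feed. Its edge chips if it is pushed with more than 25 N.
- push_stick: Light wooden stick 25 x 380 x 10 mm, 0.06 kg, lying flat on the bench to the right of the sander. Origin: centre of its underside; its y axis runs along its length, x across its 25 mm width; both ends are alike.
- bowl: Brown pottery bowl, 124 mm wide, 45 mm tall, standing behind the machine. Bystander; origin under its middle.
- green_rib: Flat green rib (shaping tool), 50 x 82 x 9 mm, behind the machine. Bystander; origin under its middle.
- stamp: Small reddish clay stamp standing upright, 19 mm thick, 54 mm tall, behind the machine. Bystander; origin under its middle.
Not all that is in view belongs to the job. What is meant by the tile is not grey, and is the larger of those in its own colour.

How it is judged:
On the way, in this order (a step that is already met when the one before it is completed fails the run):
1. the stick pushes the tile in under the guard (its middle past the mouth) (x of tile in the frame of sander above 0 m and contact force between push_stick and tile above 0.3 N), for 0.1 s.
2. the tile beds against the stop plate and presses it in 2 to 6 mm (value of joint plate between 0.002 and 0.006 m), for 0.3 s.
At the end, for the whole second after the job is handed in: The tile lies flat and square to the rails (within 0.08 rad) under the guard (its origin over 90 mm past the mouth), at rest, still pressing the stop plate in by 1.5 to 6 mm; the stick lies flat and still on the bench (origin below 6 mm, tilt under 0.05 rad), touching neither machine nor tile (value of joint plate between 0.0015 and 0.006 m and x of tile in the frame of sander above 0.09 m and angle between the x axis of tile and the x axis of sander, either way round below 0.08 rad and angle between tile's own z axis and vertical below 0.06 rad and linear speed of each of tile, push_stick below 0.01 m/s and height (world z) of push_stick below 0.006 m and angle between push_stick's own z axis and vertical below 0.05 rad and contact force between push_stick and sander below 0.1 N and contact force between push_stick and tile below 0.1 N).
It fails at once if the stop plate is bottomed out (over 7.3 mm) (value of joint plate above 0.0073 m).
It fails at once if the stick pushes the tile with more than 25 N (contact force between push_stick and tile above 25 N).
It fails at once if the hand touches the tile (contact force between any of the fingers, the arm and tile above 0.5 N).
It fails at once if the hand touches the guard (contact force between any of the fingers, the arm and guard above 1 N).
It fails at once if a bystander is moved more than 15 mm (distance of any of bowl, green_rib, stamp from where it was at the start of the episode above 0.015 m).
It also fails if it takes over 64 s, if anything falls off the work surface, if the arm or the gripper's body presses on something with over 40 N, if the wrist force passes 120 N, or if a joint passes its speed limit or range.

### The arm

A 6-joint arm with a two-finger parallel gripper is mounted at the origin on a cart in front of the work surface, level with it; the furniture and walls round the work are solid. World frame = base frame: x ahead of the robot, y to its left, z up, the work surface at z = 0. Lengths are in m, angles in rad, forces in N, time in s.
With the tool pointing down it reaches from about 0.35 to 0.85 m from the base axis. Payload 8.1 kg.
Tool frame: the origin (TCP) lies midway between the tips of the shut fingers; the grasp point (between the pads) lies 19 mm behind it; z points along the fingers, y is the line along which they close (so a half turn about z gives the same grasp; the last joint's range is limited). The gripper opens to 85 mm and grips with 20 to 120 N. Pads are 22 mm wide; open, the fingers measure 114 mm over their backs; the gripper's body (76 mm by 85 mm) begins 54 mm behind the grasp point. The pads swing forward as they close: fully open they stand 13 mm farther back than shut.
Start: joints at [-1.228, 0.13, 1.488, -0, 1.523, -0.085], TCP at [0.249, -0.546, 0.231] pointing down, gripper open.
Joint ranges: [-2.96, 2.96], [-0.89, 2.26], [0.02, 2.5], [-1.34, 4.48], [0, 2.73], [-2.66, 2.66]. Speed limits (rad/s): [2.39, 2.39, 2.79, 3.14, 3.14, 3.14].

### API

Orientations are given as a unit quaternion [x, y, z, w].
In Python, from cell import arm, eyes gives the robot as it stands. The module is installed in compiled form; this text tells all that it offers.
- The arm moves only by the shell command python3 -m jog 'ROWS' [OPENING] [FORCE]. ROWS is text: rows parted by semicolons, each of 4 numbers parted by spaces: the shift along the tool's x, y, z scaled (see below), then the turn about the tool's z scaled (see below). In form: dx dy dz yaw; .... A call has 1 to 8 rows; each row shifts and turns the commanded pose from where the row before left it, along the tool's axes as they then stand; what a row does not reach is not made up. The controller multiplies each number of a shift by 250 mm and each number of a turn by 180 degrees. A row lasts 1/10 s, in which the tool goes at most 50 mm and 8.59 degrees, less where a joint would pass 70% of its speed; a pose out of reach is approached as far as the arm can. A call with a number of a shift or a turn outside -1 to 1 is refused whole. A call with a gripper value outside its range is refused whole. OPENING is the gripper's target within -1 to 1 (shut at 1, half-way at 0, fully open at -1), set as the call begins (- or left out, the last holds). The fingers move at their own pace and stop on an object; FORCE is the grip in N (left out, the last holds). Time passes only in rows, so rows that do not move let the fingers close. It gives the time, the measured TCP pose, the force, the opening and the grip force at its end, in the units of the state.
- arm.read_state(): the state, without advancing time (a new reading comes with each control period).
- eyes.camera(name): name is "scene" or "side" or "wrist"; returns a dict with "frame" (420x560x3 uint8, blue, green, red), "camera_matrix" (3x3 intrinsics, pixels), "k1" (the pictures are not rectified: a ray, as slopes to the right and down, at radius r is drawn at 1 + k1 r^2 times it, then the intrinsics apply), "xyz" and "orientation" of the camera in the world; the wrist camera has in their place "mount" (4x4, takes a point from camera to tool coordinates, whose origin is the TCP and whose axes are the flange's). Camera axes: x right, y up, looking along -z (the intrinsics and any distortion apply to the point x, -y, -z); pixel columns grow to the right and rows downward; lengths in m; the calibration is good to about 2 mm. A picture is of the moment at which its call begins: read the wrist's pose just before it. There is no depth.
- arm.job_done(): hands the job in; it is judged then, once.
The state is a dict: "time": time; "qpos": joint angles; "joint_vel": joint speeds; "joint_torque": joint torques, N m; "eef_pos": TCP position; "orientation": TCP orientation; "wrist_force": force on the tool from outside, world axes, zero at the start; "ft_torque": the same for the moment, N m; "opening": finger opening in m; "gripper_force": force on a finger pad.
Only numpy, scipy, OpenCV 4.12 (cv2) and the standard library are available. Lean on these libraries where they do the work, as an engineer would, in place of code of your own. Each camera call takes 0.05 s, during which the arm holds its last target. There are 200 camera calls.

## Working session

There is one attempt and no reset: what is moved stays moved. The work goes in short steps, Python scripts to look and compute and a shell command to move; the robot and the scene stay as the last step left them, time stands still between calls to the robot, and variables do not carry over. Pictures are saved under pics/ and viewed, at most 10 in all, crops included, and the job is handed in when it is done.

```bash
mkdir -p pics; cat > h.py <<'E'
import numpy as np,cv2
from scipy.spatial.transform import Rotation as R
from cell import arm,eyes
def ray(c,u,v):
    K=np.array(c["camera_matrix"]);d=np.array([(u-K[0,2])/K[0,0],(v-K[1,2])/K[1,1]]);s=d.copy()
    for _ in range(20): s=d/(1+c["k1"]*(s@s))
    return np.array([s[0],-s[1],-1.])
def pose(c,st=None):
    if "mount" in c:
        M=np.array(c["mount"]);Rt=R.from_quat(st["orientation"]).as_matrix()
        return np.array(st["eef_pos"])+Rt@M[:3,3],Rt@M[:3,:3]
    o=np.array(c["orientation"]);return np.array(c["xyz"]),(R.from_quat(o).as_matrix() if o.size==4 else o.reshape(3,3))
def hit(c,u,v,z,st=None):
    p,Q=pose(c,st);d=Q@ray(c,u,v);return p+d*(z-p[2])/d[2]
def snap(name,fn):
    st=arm.read_state();c=eyes.camera(name);cv2.imwrite("pics/%s.png"%fn,c["frame"])
    import pickle;pickle.dump((c,st),open("pics/%s.pkl"%fn,"wb"));return c,st
def load(fn):
    import pickle;return pickle.load(open("pics/%s.pkl"%fn,"rb"))
E
python3 - <<'E'
from h import *
for n in("scene","side","wrist"):
    c,s=snap(n,n+"0"); print(n,c.get("xyz"),c.get("orientation"),c["k1"])
print(s); print(c["mount"])
a=[cv2.imread("pics/%s0.png"%n) for n in("scene","side")]
E
```

```text
scene [0.13671296 0.79966963 0.47165824] [-0.11726     0.53769268  0.81070108 -0.19975095] -0.07907100089510215
side [0.54285138 1.01115079 0.54506728] [-0.00928363  0.53269289  0.84624744  0.00416815] -0.1268529164428603
wrist None None -0.04638037595716992
{'time': 0.1, 'qpos': array([-1.22843222e+00,  1.31084561e-01,  1.48919766e+00,  1.68347355e-06,
        1.52298865e+00, -8.53995625e-02]), 'joint_vel': array([ 0.00109108, -0.0028345 , -0.00271742, -0.0004159 , -0.00105297,
       -0.00123871]), 'joint_torque': array([ 2.32460865e-03, -5.70951390e+01, -5.01941049e+01, -2.23282509e-04,
        8.09754798e-03, -1.47869364e-04]), 'eef_pos': array([ 0.24875437, -0.54545371,  0.23033499]), 'orientation': array([ 9.77214006e-01,  2.12254760e-01, -1.06680060e-04, -8.32297370e-04]), 'wrist_force': array([ 0.05667639, -0.55700931,  0.30817196]), 'ft_torque': array([-0.0011464 , -0.01046415,  0.03366728]), 'gripper_force': 0.0, 'opening': 0.08538274091709097}
[[-2.44176984e-05  9.57853533e-01  2.87257043e-01  7.30643813e-02]
 [ 9.99999777e-01 -1.68227340e-04  6.45954032e-04 -3.43598582e-04]
 [ 6.67053840e-04  2.87256995e-01 -9.57853316e-01 -1.43257809e-01]
 [ 0.00000000e+00  0.00000000e+00  0.00000000e+00  1.00000000e+00]]
```

View pics/scene0.png

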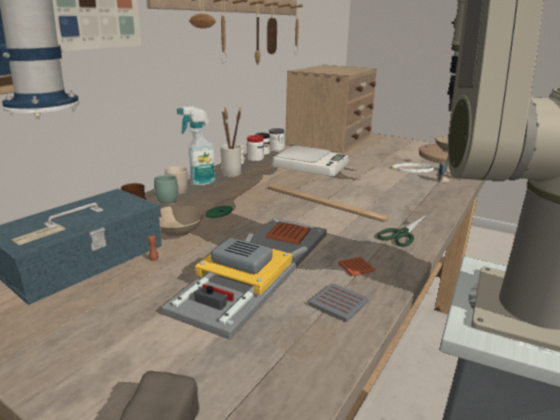

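View pics/side0.png

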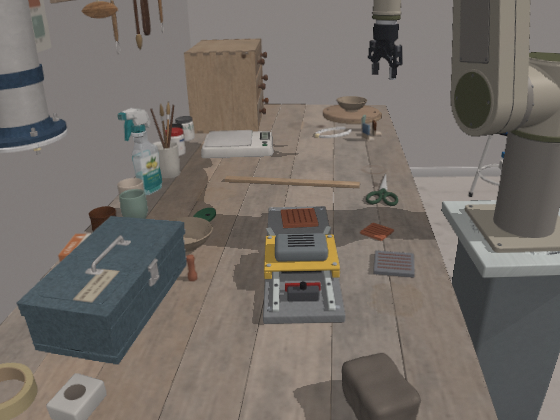

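The side view shows the bed running away from the camera, with its near end at about (263–342, 311) and its far end at about (268–327, 209). The tile is at (299,217), the guard at (302,255), and the red plate at (303,286). The stick runs from (223,180) to (357,185). I'll enlarge it.

```bash
python3 - <<'E'
from h import *
a=cv2.imread("pics/side0.png")[170:320,210:370]
cv2.imwrite("pics/sc.png",cv2.resize(a,None,fx=4,fy=4,interpolation=cv2.INTER_CUBIC))
E
```

```text
(no output)
```

View pics/sc.png

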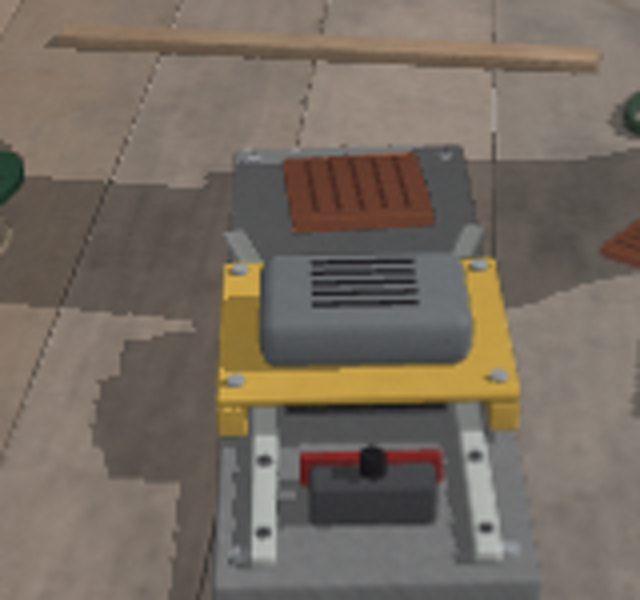

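The bed-top corners in the crop are (217,570), (538,572), (235,150) and (467,148). The tile-top corners are (284,158), (417,153), (433,220) and (295,230). The stick ends are at about (58,35) and (598,55).

```bash
python3 - <<'E'
from h import *
c,_=load("side0");np.set_printoptions(precision=4,suppress=True)
P=lambda u,v,z:hit(c,210+u/4,170+v/4,z)[:2]
b=[P(*q,.018) for q in((217,570),(538,572),(467,148),(235,150))];print("bed",b)
far=(b[2]+b[3])/2;near=(b[0]+b[1])/2;d=near-far;L=np.linalg.norm(d);d/=L
print("L",L,"axis",d,np.arctan2(d[1],d[0]),"origin",far+d*.2, near-d*.23)
t=[P(*q,.028) for q in((284,158),(417,153),(433,220),(295,230))];print("tile",t,np.mean(t,0))
s=[P(*q,.01) for q in((48,42),(68,25),(598,50),(598,62))];print("stick",s,np.mean(s,0))
print("plate top",P(302,455,.0355),P(441,452,.0355))
print("mouth sides",P(222,262,.05),P(494,260,.05),P(219,405,.05),P(518,400,.05))
E
```

```text
bed [array([0.5897, 0.3204]), array([0.4535, 0.3254]), array([ 0.4534, -0.0925]), array([ 0.5948, -0.0953])]
L 0.416825564614033 axis [-0.0059  1.    ] 1.5767341095689185 origin [0.5229 0.1061] [0.523  0.0929]
tile [array([ 0.5643, -0.0621]), array([ 0.4853, -0.0659]), array([0.4808, 0.0205]), array([0.5575, 0.0296])] [ 0.522  -0.0195]
stick [array([ 0.7329, -0.2939]), array([ 0.7221, -0.3253]), array([ 0.3506, -0.2621]), array([ 0.3534, -0.2411])] [ 0.5398 -0.2806]
plate top [0.5532 0.2602] [0.491  0.2597]
mouth sides [0.5942 0.1053] [0.4548 0.1081] [0.5906 0.2405] [0.455  0.2405]
```

View pics/wrist0.png

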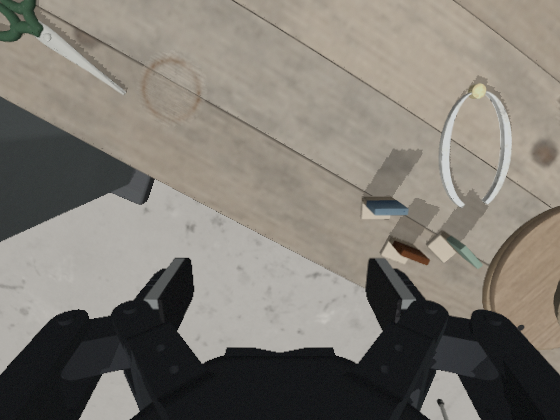

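The wrist view shows only the bench edge, the scissors at upper left and clutter. The stick isn't in it. I'll move over the stick and align with it.

```bash
python3 -m jog '0.187 -0.06 0 0;0.187 -0.06 0 0;0.187 -0.06 0 0;0.187 -0.06 0 0;0.187 -0.06 0 0;0.187 -0.06 0 0;0.187 -0.06 0 0;0.187 -0.06 0 0' -1; python3 -m jog '0 0 0 0.0465;0 0 0 0.0465;0 0 0 0.0465;0 0 0 0.0465;0 0 0 0;0 0 0 0'
cat >> h.py <<'E'
def tp():
    s=arm.read_state();m=R.from_quat(s["orientation"]).as_matrix()
    f=lambda v:np.degrees(np.arctan2(v[1],v[0]))
    print("t%.1f"%s["time"],"pos",np.round(s["eef_pos"],4),"xang %.2f yang %.2f"%(f(m[:,0]),f(m[:,1])),"tilt",np.round(m[:2,2],4),"F",np.round(s["wrist_force"],1),"op %.4f gf %.1f"%(s["opening"],s["gripper_force"]),"q",np.round(s["qpos"],2));return s
def togo(x,y,z):
    s=arm.read_state();m=R.from_quat(s["orientation"]).as_matrix();print("units",np.round(m.T@(np.array([x,y,z])-s["eef_pos"])/.25,4))
E
python3 - <<'E'
from h import *
tp();snap("wrist","w1")
E
```

```text
time: 0.95
eef_pos: [0.5406, -0.2799, 0.2311]
orientation: [0.977, 0.212, -0.0, -0.0]
wrist_force: [0.3, -1.6, 0.4]
opening: 0.0857
gripper_force: 0.0
time: 1.55
eef_pos: [0.5393, -0.2815, 0.231]
orientation: [0.997, -0.076, -0.0, -0.0]
wrist_force: [0.3, -0.6, 0.2]
opening: 0.0853
gripper_force: 0.0
t1.6 pos [ 0.5393 -0.2815  0.231 ] xang -8.71 yang -98.71 tilt [-0.0004  0.0003] F [ 0.3 -0.6  0.2] op 0.0853 gf 0.0 q [-0.57  0.15  1.46  0.    1.53  1.16]
```

View pics/w1.png

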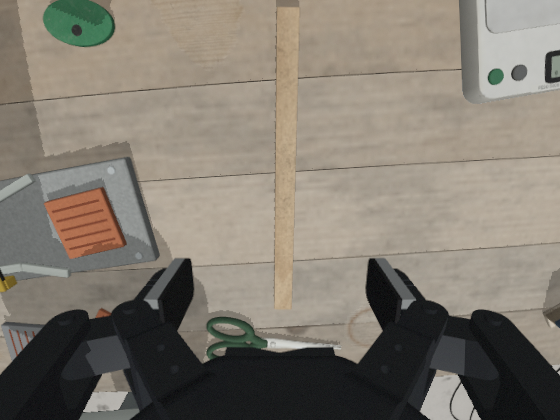

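The stick is centred between the fingers, with its far end at (288,7) and its near end at (283,309). The tile-top corners are (47,203), (102,187), (125,243) and (70,258), and the bed's end corners are (131,158) and (158,258).

```bash
python3 - <<'E'
from h import *
np.set_printoptions(precision=4,suppress=True)
c,s=load("w1");P=lambda u,v,z:hit(c,u,v,z,s)[:2]
a,b=P(288,7,.01),P(283,309,.01);print(a,b,(a+b)/2,np.linalg.norm(a-b),np.degrees(np.arctan2(*(a-b)[::-1])))
t=[P(*q,.028) for q in((47,203),(102,187),(125,243),(70,258))];print(t,np.mean(t,0))
for i in range(4):
    d=t[(i+1)%4]-t[i];print(np.linalg.norm(d),np.degrees(np.arctan2(d[1],d[0])))
e=[P(131,158,.018),P(158,258,.018)];print("bed end",e,np.mean(e,0),np.degrees(np.arctan2(*(e[0]-e[1])[::-1])))
togo(*((a+b)/2),.06)
E
```

```text
[ 0.7261 -0.3191] [ 0.3518 -0.2576] [ 0.539  -0.2883] 0.3793416651523113 -9.340315606841173
[array([0.5582, 0.01  ]), array([ 0.5667, -0.0674]), array([ 0.4914, -0.0736]), array([0.4815, 0.0073])] [ 0.5244 -0.0309]
0.07786220860647776 -83.73152216597713
0.07554349366243164 -175.32500758269703
0.08151761167708334 97.01873765483144
0.07679717744083547 1.9752323485122432
bed end [array([ 0.5943, -0.1081]), array([ 0.4604, -0.1052])] [ 0.5274 -0.1066] -1.2326572237957445
units [0.003  0.0271 0.6843]
```

```bash
python3 -m jog '0.003 0.027 0.14 0.0035;0 0 0.15 0;0 0 0.15 0;0 0 0.15 0;0 0 0.15 0;0 0 0.12 0;0 0 0.052 0;0 0 0 0' -1; python3 -m jog '0 0 0 0;0 0 0 0;0 0 0 0;0 0 0 0;0 0 0 0;0 0 0 0;0 0 0 0;0 0 0 0' 1 60;python3 -m jog '0 0 0 0;0 0 0 0;0 0 0 0;0 0 0 0'; python3 -c "from h import *;tp()"
```

```text
time: 2.4
eef_pos: [0.5375, -0.2874, 0.001]
orientation: [0.997, -0.083, -0.002, -0.001]
wrist_force: [-0.2, -0.1, -0.6]
opening: 0.0858
gripper_force: 0.0
time: 3.2
eef_pos: [0.5401, -0.289, 0.0049]
orientation: [0.996, -0.084, 0.001, 0.001]
wrist_force: [-1.1, 0.6, 6.9]
opening: 0.0228
gripper_force: 59.0
time: 3.6
eef_pos: [0.5401, -0.289, 0.0049]
orientation: [0.997, -0.084, 0.001, 0.001]
wrist_force: [-1.4, 0.0, 6.2]
opening: 0.0227
gripper_force: 59.0
t3.6 pos [ 0.5401 -0.289   0.0049] xang -9.59 yang -99.59 tilt [ 0.002  -0.0014] F [-1.4  0.   6.2] op 0.0227 gf 59.0 q [-0.57  0.38  1.64 -0.    1.13  1.16]
```

```bash
python3 -m jog '0 0 -0.1 0;0 0 -0.15 0;0 0 -0.15 0;0 0 0 -0.0463;0 0 0 -0.0463;0 0 0 -0.0463;0 0 0 -0.0463;0 0 0 -0.0463'; python3 -m jog '0 0 0 -0.0463;0 0 0 -0.0463;0 0 0 -0.0463;0 0 0 -0.0463;0 0 0 -0.0463;0 0 0 -0.0463;0 0 0 -0.0463;0 0 0 0';python3 -m jog '0 0 0 0;0 0 0 0'
python3 - <<'E'
from h import *
tp();snap("wrist","w2");togo(.524,-.295,.1)
E
```

```text
time: 4.4
eef_pos: [0.5391, -0.2883, 0.1035]
orientation: [0.96, 0.279, 0.0, 0.0]
wrist_force: [0.8, -0.1, -0.1]
opening: 0.0225
gripper_force: 59.1
time: 5.2
eef_pos: [0.5391, -0.2883, 0.1034]
orientation: [0.704, 0.711, 0.0, 0.0]
wrist_force: [1.2, -0.1, -1.1]
opening: 0.0227
gripper_force: 59.1
time: 5.4
eef_pos: [0.5391, -0.2883, 0.1034]
orientation: [0.706, 0.708, 0.0, 0.0]
wrist_force: [-0.2, -0.1, -0.5]
opening: 0.0228
gripper_force: 59.1
t5.4 pos [ 0.5391 -0.2883  0.1034] xang 90.21 yang 0.21 tilt [0. 0.] F [-0.2 -0.1 -0.5] op 0.0228 gf 59.1 q [-0.57  0.25  1.59  0.    1.3  -0.58]
units [-0.0263 -0.0607  0.0134]
```

View pics/w2.png

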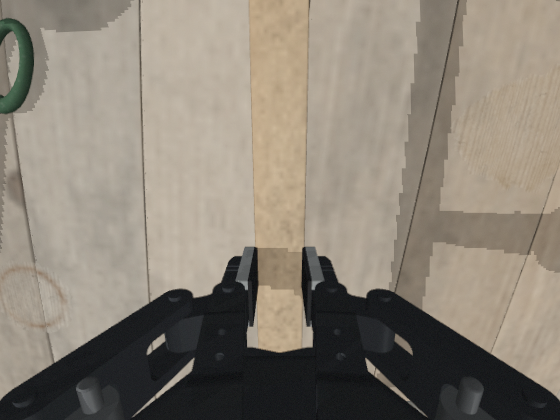

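The stick runs straight up the middle of the view, columns 250–308, and is held firmly. I'll lower it to bed height behind the tile.

```bash
python3 -m jog '-0.026 -0.061 0 0.0;0 0 0.1 0;0 0 0.1 0;0 0 0.08 0;0 0 0.032 0;0 0 0 0;0 0 0 0'
python3 - <<'E'
from h import *
tp();c,s=snap("side","s2")
a=c["frame"][165:265,230:380];w,_=snap("scene","sc2");b=w["frame"][200:300,230:380]
cv2.imwrite("pics/s2c.png",np.vstack([cv2.resize(i,None,fx=3,fy=3,interpolation=cv2.INTER_CUBIC) for i in(a,b)]))
E
```

```text
time: 6.15
eef_pos: [0.5245, -0.2953, 0.0263]
orientation: [0.705, 0.709, 0.0, 0.001]
wrist_force: [0.4, -0.1, 0.2]
opening: 0.0227
gripper_force: 59.2
t6.2 pos [ 0.5245 -0.2953  0.0263] xang 90.38 yang 0.38 tilt [ 0.0009 -0.0006] F [ 0.4 -0.1  0.2] op 0.0227 gf 59.2 q [-0.6   0.32  1.66  0.    1.16 -0.6 ]
```

View pics/s2c.png

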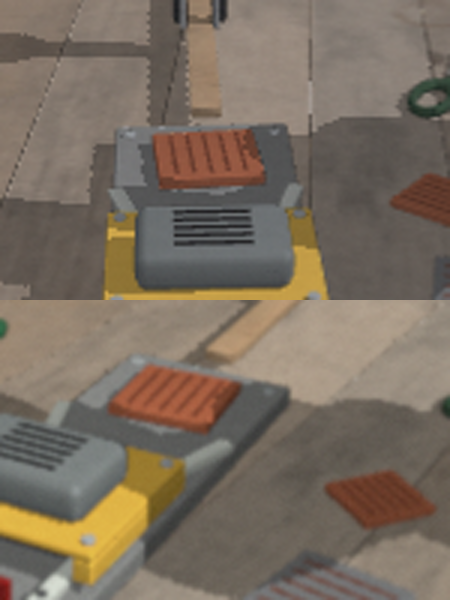

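In the side crop the stick tip is just behind the bed's end, with its top edge at (190–221,107) and bottom edge at row 116. It is in line with the tile, which is centred at about (208,158).

```bash
python3 - <<'E'
from h import *
c,s=load("s2");P=lambda u,v,z:np.round(hit(c,230+u/3,165+v/3,z),4)
for v,zs in((107,(.025,.0315,.036)),(116,(.015,.0215,.026))):
    for z in zs: print(v,z,P(206,v,z))
print(P(152,135,.028),P(252,129,.028), P(117,127,.018),P(287,125,.018))
E
```

```text
107 0.025 [ 0.5212 -0.1169  0.025 ]
107 0.0315 [ 0.5215 -0.1028  0.0315]
107 0.036 [ 0.5217 -0.0931  0.036 ]
116 0.015 [ 0.5212 -0.1208  0.015 ]
116 0.0215 [ 0.5215 -0.1069  0.0215]
116 0.026 [ 0.5217 -0.0973  0.026 ]
[ 0.5651 -0.0594  0.028 ] [ 0.4858 -0.0673  0.028 ] [ 0.5942 -0.0962  0.018 ] [ 0.4559 -0.0945  0.018 ]
```

```bash
f(){ grep -E "eef_pos|wrist"|tr '\n' ' ';echo; }
python3 -m jog '0.01 0 0 0;0.01 0 0 0;0.01 0 0 0;0.01 0 0 0;0.01 0 0 0;0.01 0 0 0;0.01 0 0 0;0.01 0 0 0'|f
python3 -m jog '0.01 0 0 0;0.01 0 0 0;0.01 0 0 0;0.01 0 0 0;0.01 0 0 0;0.01 0 0 0;0.01 0 0 0;0.01 0 0 0'|f
python3 -m jog '0.015 0 0 0;0.015 0 0 0;0.015 0 0 0;0.015 0 0 0;0.015 0 0 0;0.015 0 0 0;0.015 0 0 0;0.015 0 0 0'|f
python3 -m jog '0.015 0 0 0;0.015 0 0 0;0.015 0 0 0;0.015 0 0 0;0.015 0 0 0;0.015 0 0 0;0.015 0 0 0;0.015 0 0 0'|f
python3 - <<'E'
from h import *
tp();c,s=snap("side","s3")
a=c["frame"][165:265,230:380];w,_=snap("scene","sc3");b=w["frame"][200:300,180:330]
cv2.imwrite("pics/s3c.png",np.vstack([cv2.resize(i,None,fx=3,fy=3,interpolation=cv2.INTER_CUBIC) for i in(a,b)]))
E
```

```text
eef_pos: [0.5238, -0.2747, 0.0252] wrist_force: [-0.3, -0.0, 0.1] 
eef_pos: [0.5237, -0.2549, 0.0254] wrist_force: [0.5, -1.4, -0.3] 
eef_pos: [0.5235, -0.2247, 0.0253] wrist_force: [0.8, -0.1, -1.3] 
eef_pos: [0.5232, -0.1947, 0.0253] wrist_force: [0.2, -0.6, -0.2] 
t9.4 pos [ 0.5232 -0.1947  0.0253] xang 90.41 yang 0.41 tilt [ 0. -0.] F [ 0.2 -0.6 -0.2] op 0.0229 gf 59.2 q [-0.45  0.22  1.79 -0.    1.14 -0.46]
```

View pics/s3c.png

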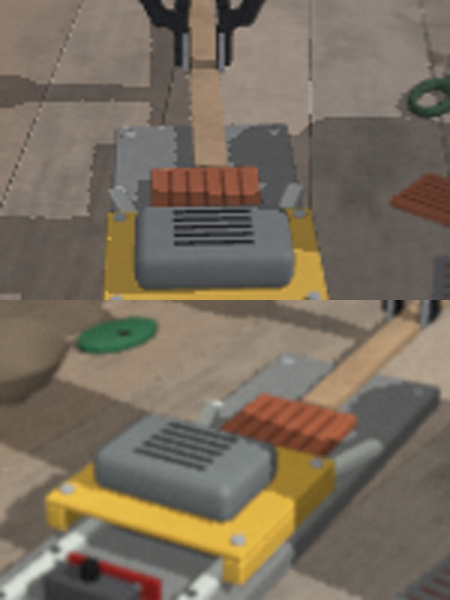

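The tile is squared up and entering the mouth, with the stick pressed against its rear edge at (210,165) in the side crop. I'll keep pushing.

```bash
f(){ grep -E "eef_pos|wrist"|tr '\n' ' ';echo; }
python3 -m jog '0.013 0 0 0;0.013 0 0 0;0.013 0 0 0;0.013 0 0 0;0.013 0 0 0;0.013 0 0 0;0.013 0 0 0;0.013 0 0 0'|f
python3 -m jog '0.013 0 0 0;0.013 0 0 0;0.013 0 0 0;0.013 0 0 0;0.013 0 0 0;0.013 0 0 0;0.013 0 0 0;0.013 0 0 0'|f
python3 -m jog '0.013 0 0 0;0.013 0 0 0;0.013 0 0 0;0.013 0 0 0;0.013 0 0 0;0.013 0 0 0;0.013 0 0 0;0.013 0 0 0'|f
python3 -m jog '0.01 0 0 0;0.01 0 0 0;0.01 0 0 0;0.01 0 0 0;0.01 0 0 0;0.01 0 0 0;0.01 0 0 0;0.01 0 0 0'|f
python3 -m jog '0.004 0 0 0;0.004 0 0 0;0.004 0 0 0;0.004 0 0 0;0.004 0 0 0;0.004 0 0 0;0.004 0 0 0;0.004 0 0 0'|f
```

```text
eef_pos: [0.523, -0.1687, 0.0253] wrist_force: [0.6, -0.3, -0.7] 
eef_pos: [0.5229, -0.1427, 0.0253] wrist_force: [0.7, -0.7, -0.9] 
eef_pos: [0.5226, -0.1167, 0.0253] wrist_force: [0.0, -0.8, -0.3] 
eef_pos: [0.5225, -0.0968, 0.0253] wrist_force: [-0.5, -0.8, -0.6] 
eef_pos: [0.5225, -0.0889, 0.0253] wrist_force: [-0.9, -0.9, 0.1]
```

```bash
f(){ grep -E "eef_pos|wrist"|tr '\n' ' ';echo; }
for i in 1 2 3 ; do python3 -m jog '0.004 0 0 0;0.004 0 0 0;0.004 0 0 0;0.004 0 0 0;0.004 0 0 0;0.004 0 0 0;0.004 0 0 0;0.004 0 0 0'|f; done
```

```text
eef_pos: [0.5224, -0.0809, 0.0253] wrist_force: [-0.1, -0.4, -0.3] 
eef_pos: [0.5223, -0.0729, 0.0253] wrist_force: [-0.6, -0.5, -0.8] 
eef_pos: [0.5226, -0.0665, 0.0256] wrist_force: [-0.1, -7.8, -0.5]
```

```bash
f(){ grep -E "eef_pos|wrist"|tr '\n' ' ';echo; }
for i in 1 2 3 ; do python3 -m jog '0.004 0 0 0;0.004 0 0 0;0.004 0 0 0;0.004 0 0 0;0.004 0 0 0;0.004 0 0 0;0.004 0 0 0;0.004 0 0 0'|f; done
python3 -m jog '0.004 0 0 0;0.004 0 0 0;0.004 0 0 0'|f;python3 -m jog '0.004 0 0 0;0.004 0 0 0'|f;python3 -m jog '0.004 0 0 0;0.004 0 0 0'|f
```

```text
eef_pos: [0.5225, -0.0581, 0.0256] wrist_force: [0.5, -6.0, -1.0] 
eef_pos: [0.5225, -0.0501, 0.0256] wrist_force: [-0.5, -7.2, 0.1] 
eef_pos: [0.5224, -0.0421, 0.0255] wrist_force: [0.6, -6.8, -0.3] 
eef_pos: [0.5224, -0.0391, 0.0256] wrist_force: [-0.0, -6.5, -0.5] 
eef_pos: [0.5223, -0.037, 0.0255] wrist_force: [0.3, -6.7, 0.5] 
eef_pos: [0.5223, -0.0351, 0.0255] wrist_force: [-0.0, -5.7, -0.6]
```

```bash
f(){ grep -E "eef_pos|wrist"|tr '\n' ' ';echo; }
for i in 1 2 3 4 5; do python3 -m jog '0.004 0 0 0;0.004 0 0 0'|f;done
```

```text
eef_pos: [0.5223, -0.0331, 0.0255] wrist_force: [-0.3, -6.5, -0.1] 
eef_pos: [0.5223, -0.0311, 0.0255] wrist_force: [0.2, -6.1, -0.8] 
eef_pos: [0.5223, -0.0291, 0.0255] wrist_force: [-0.1, -6.9, 0.0] 
eef_pos: [0.5223, -0.0271, 0.0255] wrist_force: [-0.6, -6.5, -0.5] 
eef_pos: [0.5222, -0.0251, 0.0255] wrist_force: [0.2, -6.8, -1.3]
```

```bash
f(){ grep -E "eef_pos|wrist"|tr '\n' ' ';echo; }
for i in 1 2 3; do python3 -m jog '0.004 0 0 0;0.004 0 0 0'|f;done
```

```text
eef_pos: [0.5222, -0.0231, 0.0255] wrist_force: [0.4, -6.4, -0.1] 
eef_pos: [0.5222, -0.0211, 0.0255] wrist_force: [0.7, -6.2, 0.2] 
eef_pos: [0.5222, -0.0191, 0.0255] wrist_force: [0.4, -6.5, -0.4]
```

```bash
f(){ grep -E "eef_pos|wrist"|tr '\n' ' ';echo; }
for i in 1 2; do python3 -m jog '0.004 0 0 0;0.004 0 0 0'|f;done
```

```text
eef_pos: [0.5222, -0.0171, 0.0255] wrist_force: [0.5, -7.4, 0.0] 
eef_pos: [0.5221, -0.0151, 0.0255] wrist_force: [0.4, -7.7, -0.6]
```

```bash
f(){ grep -E "eef_pos|wrist"|tr '\n' ' ';echo; }
for i in 1 2; do python3 -m jog '0.002 0 0 0;0.002 0 0 0'|f;done
```

```text
eef_pos: [0.5221, -0.0141, 0.0255] wrist_force: [-0.0, -8.0, -1.0] 
eef_pos: [0.5222, -0.0134, 0.0255] wrist_force: [0.2, -8.3, -0.1]
```

```bash
f(){ grep -E "eef_pos|wrist"|tr '\n' ' ';echo; }
for i in 1 2 3; do python3 -m jog '0.004 0 0 0'|f; python3 -m jog '0 0 0 0'|f;done
```

```text
eef_pos: [0.5222, -0.0126, 0.0255] wrist_force: [-0.3, -10.2, -0.1] 
eef_pos: [0.5222, -0.0125, 0.0256] wrist_force: [-0.5, -8.7, -1.0] 
eef_pos: [0.5223, -0.0118, 0.0256] wrist_force: [-0.3, -10.8, 0.2] 
eef_pos: [0.5222, -0.0117, 0.0256] wrist_force: [0.4, -8.8, 0.6] 
eef_pos: [0.5223, -0.011, 0.0256] wrist_force: [0.0, -12.3, 0.6] 
eef_pos: [0.5223, -0.011, 0.0256] wrist_force: [-0.3, -11.4, -0.5]
```

Contact is clear. The force is about 12 N against 6.6 N of drag, so the plate is in about 3.7 mm. I'll hold for a moment, then withdraw.

```bash
f(){ grep -E "eef_pos|wrist|time"|tr '\n' ' ';echo; }
python3 -m jog '0.001 0 0 0;0 0 0 0;0 0 0 0;0 0 0 0;0 0 0 0'|f
python3 -m jog '-0.006 0 0 0;-0.01 0 0 0;-0.02 0 0 0;-0.04 0 0 0;-0.06 0 0 0;-0.08 0 0 0;-0.08 0 0 0;-0.08 0 0 0'|f
python3 -m jog '-0.1 0 0 0;-0.1 0 0 0;-0.1 0 0 0;-0.1 0 0 0;-0.1 0 0 0;-0.1 0 0 0;-0.1 0 0 0;-0.1 0 0 0'|f
python3 -m jog '0 0 0 0;0 0 -0.1 0;0 0 -0.1 0;0 0 -0.1 0;0 0 0 0.0463;0 0 0 0.0463;0 0 0 0.0463;0 0 0 0.0463'|f
python3 -m jog '0 0 0 0.0463;0 0 0 0.0463;0 0 0 0.0463;0 0 0 0.0463;0 0 0 0.0463;0 0 0 0.0463;0 0 0 0.0463;0 0 0 0.0463'|f
python3 - <<'E'
from h import *
import time
c,s=snap("side","s4");tp();togo(.54,-.289,.012)
cv2.imwrite("pics/s4c.png",cv2.resize(c["frame"][170:320,210:370],None,fx=4,fy=4,interpolation=cv2.INTER_CUBIC))
E
```

```text
time: 22.55 eef_pos: [0.5223, -0.0109, 0.0256] wrist_force: [1.0, -12.2, 0.1] 
time: 23.35 eef_pos: [0.5224, -0.1045, 0.0253] wrist_force: [0.3, -0.4, -0.1] 
time: 24.15 eef_pos: [0.5233, -0.3049, 0.0252] wrist_force: [0.6, 0.6, -0.7] 
time: 24.95 eef_pos: [0.5235, -0.3027, 0.1001] wrist_force: [0.5, -0.1, -1.3] 
time: 25.75 eef_pos: [0.5235, -0.3027, 0.1001] wrist_force: [-0.4, -0.2, -0.3] 
t25.8 pos [ 0.5235 -0.3027  0.1001] xang -10.48 yang -100.48 tilt [-0.0004  0.0005] F [-0.4  0.2 -0.5] op 0.0228 gf 59.2 q [-0.61  0.24  1.61  0.    1.29  1.14]
units [ 0.0549 -0.0659  0.3522]
```

View pics/s4c.png

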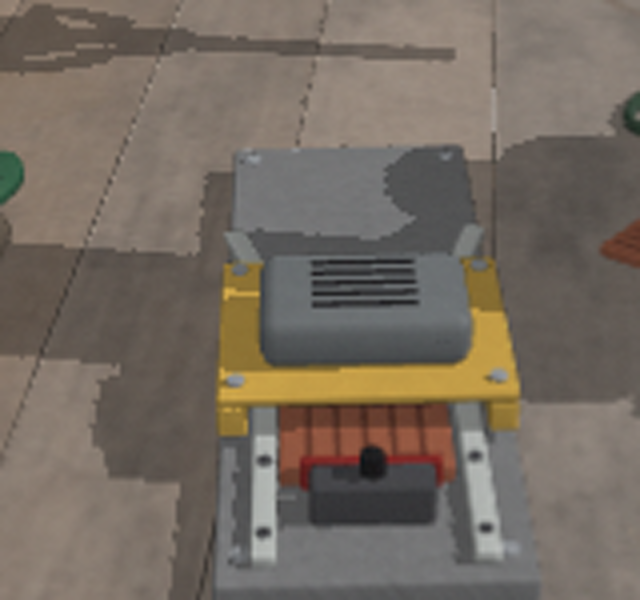

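The tile sits square against the red plate, whose top edge has moved from row 452 to about row 458, roughly 4 mm. I'll lay the stick down.

```bash
f(){ grep -E "eef_pos|wrist|time|open"|tr '\n' ' ';echo; }
python3 -m jog '0.055 -0.066 0 0;0 0 0.1 0;0 0 0.1 0;0 0 0.1 0;0 0 0.05 0;0 0 0 0'|f
python3 -m jog '0 0 0.008 0;0 0 0.008 0;0 0 0.006 0;0 0 0.004 0;0 0 0.002 0;0 0 0 0'|f
```

```text
time: 26.4 eef_pos: [0.5383, -0.2877, 0.0103] wrist_force: [0.0, 0.3, -0.7] opening: 0.0222 
time: 27.0 eef_pos: [0.5403, -0.2888, 0.0059] wrist_force: [0.7, 0.7, -0.2] opening: 0.0226
```

```bash
f(){ grep -E "eef_pos|wrist|time|open"|tr '\n' ' ';echo; }
python3 -m jog '0 0 0.003 0;0 0 0.002 0;0 0 0 0'|f
python3 -m jog '0 0 0 0;0 0 0 0;0 0 0 0;0 0 0 0;0 0 0 0;0 0 0 0;0 0 0 0;0 0 0 0' -1|f
python3 -m jog '0 0 0 0;0 0 0 0;0 0 -0.04 0;0 0 -0.1 0;0 0 -0.15 0;0 0 -0.15 0;0 0 -0.15 0;0 0 -0.15 0'|f
python3 -m jog '0 0 -0.1 0;0 0 0 0;0 0 0 0;0 0 0 0'|f
python3 - <<'E'
from h import *
c,s=snap("side","s5");w,sw=snap("wrist","w5")
cv2.imwrite("pics/fin.png",np.hstack([cv2.resize(c["frame"][160:310,210:370],(400,375)),cv2.resize(w["frame"],(400,375))]))
E
```

```text
time: 27.3 eef_pos: [0.5404, -0.2888, 0.0049] wrist_force: [-1.1, 1.7, 3.2] opening: 0.0225 
time: 28.1 eef_pos: [0.5403, -0.2888, 0.0046] wrist_force: [0.7, -0.5, -0.3] opening: 0.0853 
time: 28.9 eef_pos: [0.5402, -0.2887, 0.1921] wrist_force: [0.1, -0.4, 0.3] opening: 0.0853 
time: 29.3 eef_pos: [0.5396, -0.2883, 0.2133] wrist_force: [-0.2, 1.4, 0.6] opening: 0.0856
```

View pics/fin.png

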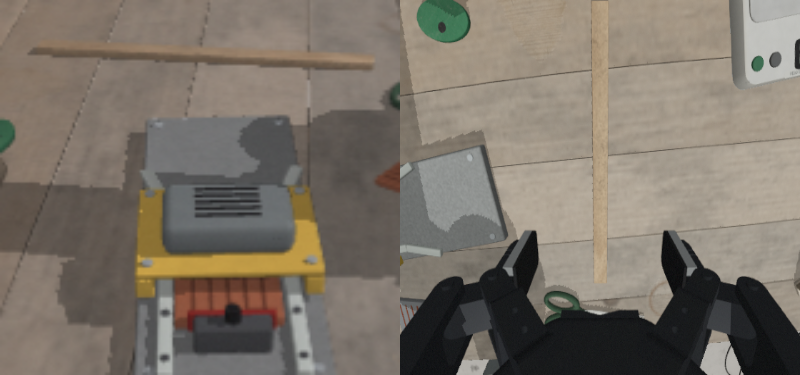

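The stick lies flat and free on the bench, in the left half from (30,50) to (373,63), clear of the machine. The tile is still against the red plate at (230,320).

```bash
python3 -c "
from cell import arm
print(arm.job_done())"
```

```text
the job is handed in; nothing more can be done
None
```

I handed the job in: the tile is square against the stop plate, pressed in by an estimated 4 mm (from push force and camera view), and the stick lies flat on the bench clear of the machine; no verdict came back.

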